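# Line up the tins by height on the window board

### The job

Tidy the tins: stand all four on the cream rounds of the dark board, one centred on each round, in order of height, the tallest on the round next to the brown bowl and on down to the shortest next to the reading glasses. Leave the bowl and the glasses where they are, and do not let any tin fall over.

Things in the scene. Friction and masses are not known exactly. Their poses are not given: they have to be found in the camera images.
- tin_red_mid (a point): Centre (half-way up, on the axis) of a loose, upright, closed round tin: cream-white body with a red band and a red lid; the tallest. Height 114 mm, diameter 52 mm all the way up, straight sides; mass 0.1 to 0.37 kg. Its base is 57 mm below this point. z is the tin's axis, up.
- tin_green_mid (a point): Centre (half-way up, on the axis) of a loose, upright, closed round tin: yellow body with a green band and a green lid; the second tallest. Height 92 mm, diameter 56 mm all the way up, straight sides; mass 0.1 to 0.37 kg. Its base is 46 mm below this point. z is the tin's axis, up.
- tin_black_mid (a point): Centre (half-way up, on the axis) of a loose, upright, closed round tin: orange body with a black band and a black lid; the third tallest. Height 70 mm, diameter 50 mm all the way up, straight sides; mass 0.1 to 0.37 kg. Its base is 35 mm below this point. z is the tin's axis, up.
- tin_blue_mid (a point): Centre (half-way up, on the axis) of a loose, upright, closed round tin: bare metal body with a blue band and a blue lid; the shortest. Height 48 mm, diameter 58 mm all the way up, straight sides; mass 0.1 to 0.37 kg. Its base is 24 mm below this point. z is the tin's axis, up.
- mark1: Cream painted round, 70 mm across, flat paint, the first, at the left end of the row (+y end, from the robot). Origin at its centre on the top face of a fixed dark wooden board (90 x 400 mm, 12 mm thick, lying on the table, so this point is 12 mm above the table). The four rounds stand in one straight row, 95 mm between centres; y runs along the row to the left, x across it, away from the robot.
- mark2: Cream painted round, 70 mm across, flat paint, the second from the left. Origin at its centre on the top face of a fixed dark wooden board (90 x 400 mm, 12 mm thick, lying on the table, so this point is 12 mm above the table). The four rounds stand in one straight row, 95 mm between centres; y runs along the row to the left, x across it, away from the robot.
- mark3: Cream painted round, 70 mm across, flat paint, the third from the left. Origin at its centre on the top face of a fixed dark wooden board (90 x 400 mm, 12 mm thick, lying on the table, so this point is 12 mm above the table). The four rounds stand in one straight row, 95 mm between centres; y runs along the row to the left, x across it, away from the robot.
- mark4: Cream painted round, 70 mm across, flat paint, the last, at the right end of the row (-y end). Origin at its centre on the top face of a fixed dark wooden board (90 x 400 mm, 12 mm thick, lying on the table, so this point is 12 mm above the table). The four rounds stand in one straight row, 95 mm between centres; y runs along the row to the left, x across it, away from the robot.
- bowl: Brown ceramic bowl, open upward, 120 mm across the rim, 50 mm high, loose on the table just beyond one end of the row of rounds (either end; its centre about 130 mm from the end round). Origin at the centre of its underside. To be left where it is.
- glasses: Folded dark-framed reading glasses, 134 x 44 mm, 22 mm high, lying loose on the table just beyond the other end of the row. Origin at the centre of the underside, x along the 134 mm length. To be left where they are.
Mind the look-alikes: they are no part of the job. Of the things shaped like the bowl, the brown one is meant.

How it is judged:
By the outcome, as a careful person would: the job done as asked, in the order asked, and still so for the second after the job is handed in, with the robot touching nothing.
It also fails if it takes over 96 s, if anything falls off the work surface, if the arm or the gripper's body presses on something with over 40 N, if the wrist force passes 120 N, or if a joint passes its speed limit or range.

### The arm

A 6-joint arm with a two-finger parallel gripper is mounted at the origin on the work surface. World frame = base frame: x ahead of the robot, y to its left, z up, the work surface at z = 0. Lengths are in m, angles in rad, forces in N, time in s.
With the tool pointing down it reaches from about 0.35 to 0.85 m from the base axis. Payload 8.1 kg.
Tool frame: the origin (TCP) lies midway between the tips of the shut fingers; the grasp point (between the pads) lies 19 mm behind it (env.grip_point_offset is the z of the grasp point in the tool frame, in m); z points along the fingers, x is the direction in which the jaws open and shut, and the axes are right-handed (so a half turn about z gives the same grasp; the last joint's range is limited). The gripper opens to 85 mm and grips with 20 to 120 N. Pads are 22 mm wide; open, the fingers measure 114 mm over their backs; the gripper's body (76 mm by 85 mm) begins 54 mm behind the grasp point. The pads swing forward as they close: fully open they stand 13 mm farther back than shut.
Start: joints at [1.225, 0.13, 1.488, -0, 1.523, -0.085], TCP at [0.155, 0.58, 0.231] pointing down, gripper open.
Joint ranges: [-2.96, 2.96], [-0.89, 2.26], [0.02, 2.5], [-1.34, 4.48], [0, 2.73], [-2.66, 2.66]. Speed limits (rad/s): [2.39, 2.39, 2.79, 3.14, 3.14, 3.14].

### API

Orientations are given as a rotation vector (axis times angle).
In Python, from cell import sensors, optics, workorder, env gives the robot as it stands.
- The arm moves only by the tool send_rows, never from a script. Its argument "series" is one flat list of numbers, 7 for each row, row after row: the shift along the world's x, y, z in units of 0.5 m (1.0 is 0.5 m), then the turn, a rotation vector about the world's x, y, z in units of 30 degrees (1.0 is 30 degrees), then the finger opening in mm, from 0 to 85.4. A call has exactly 10 rows; each row is the pose to reach, as a shift and turn from the pose commanded when the call began; what a row does not reach only later rows make up. A row lasts 1/8 s, in which the tool goes at most 62.5 mm and 10.7 degrees, less where a joint would pass 70% of its speed; a pose out of reach is approached as far as the arm can. A call with a number of a shift or a turn outside -1 to 1 is refused whole. A call with a gripper value outside its range is refused whole. The fingers move at their own pace and stop on an object; the grip force is fixed at half the most. Time passes only in rows, so rows that repeat a pose let the fingers close, or fill a call up. It gives the time, the measured TCP pose, the force and the opening at its end, in the units of the state.
- sensors.read_state(): the state, without advancing time (a new reading comes with each control period).
- optics.snapshot(name): name is "scene" or "top"; returns the picture (384x512x3 uint8, red, green, blue); there is no depth.
- optics.camera_info(name): a dict with "fov_y" (degrees; the focal length in pixels is half the picture's height over the tangent of half this angle, whatever the lens; pixels are square), "cx", "cy" (the principal point, pixels), "dist" ([k1, k2, p1, p2, k3] as OpenCV has them; the pictures are not rectified), "rvec" (rotation vector, rad) and "tvec" (3), from world to camera coordinates, as OpenCV has them. Camera axes: x right, y down, z forward; pixel columns grow to the right and rows downward; lengths in m; the calibration is good to about 2 mm. A picture is of the moment at which its call begins. camera_info takes no time and is no camera call.
- workorder.finish_job(): hands the job in, once; it reports no verdict.
The state is a dict: "time_s": time; "joint_pos": joint angles; "joint_velocities": joint speeds; "effort": joint torques, N m; "eef_pos": TCP position; "tool_rot": TCP orientation; "wrist_force": force on the tool from outside, world axes, zero at the start; "moment": the same for the moment, N m; "grip_width": finger opening in m.
Only numpy, scipy, OpenCV 4.12 (cv2) and the standard library are available. Lean on these libraries where they do the work, as an engineer would, in place of code of your own. Each camera call takes 0.05 s, during which the arm holds its last target.

## Working session

There is one attempt and no reset: what is moved stays moved. The work goes in short steps, Python scripts to look and compute and a tool call to move; the robot and the scene stay as the last step left them, time stands still between calls to the robot, and variables do not carry over. Pictures are saved under pics/ and viewed, and the job is handed in when it is done.

Besides the shell and the picture viewer there is one more tool, called after ">>>" as name(argument=value, ...) on one line, values as JSON. send_rows: Moves the arm, as the interface text tells. Its arguments: {"type":"object","properties":{"series":{"type":"array"}},"required":["series"]}

```bash
ls; mkdir -p pics; python3 - <<'E'
from cell import sensors, optics, workorder, env
import cv2
s=sensors.read_state(); print(s)
print(env.grip_point_offset)
for n in ("scene","top"):
    print(n,optics.camera_info(n))
    im=optics.snapshot(n); cv2.imwrite(f"pics/{n}0.png",im[:,:,::-1])
E
```

```text
pics
{'time_s': 0.0, 'joint_pos': array([ 1.22459128e+00,  1.31156803e-01,  1.48931066e+00, -1.92393787e-05,
        1.52298924e+00, -8.54159742e-02]), 'joint_velocities': array([ 0.00063755, -0.00087065, -0.00214158, -0.00115114, -0.00145374,
       -0.00152433]), 'effort': array([ 2.05521996e-03, -5.69403327e+01, -5.00555921e+01, -5.46157150e-05,
        1.48147711e-02, -2.16307552e-05]), 'eef_pos': array([0.15450965, 0.5791851 , 0.2302298 ]), 'tool_rot': array([ 2.49061490e+00,  1.91311761e+00, -2.44869039e-03]), 'wrist_force': array([-0.23587582, -0.21036065, -0.20217134]), 'moment': array([ 0.00752425, -0.00661688, -0.0466818 ]), 'grip_width': 0.0856331377433794}
-0.0187
scene {'fov_y': 50.491460389964104, 'cx': 258.15995997805, 'cy': 187.8053439521897, 'dist': array([-0.02813555,  0.        ,  0.        ,  0.        ,  0.        ]), 'rvec': array([ 0.76589567,  2.79612743, -0.75258763]), 'tvec': array([ 0.48675903, -0.17884815,  1.46310275])}
top {'fov_y': 49.319844778678785, 'cx': 263.00963448216504, 'cy': 190.03861265135396, 'dist': array([0.02139005, 0.        , 0.        , 0.        , 0.        ]), 'rvec': array([ 2.2025184 , -2.19736338,  0.05640177]), 'tvec': array([-0.04218819,  0.55295066,  1.30387344])}
```

View pics/scene0.png

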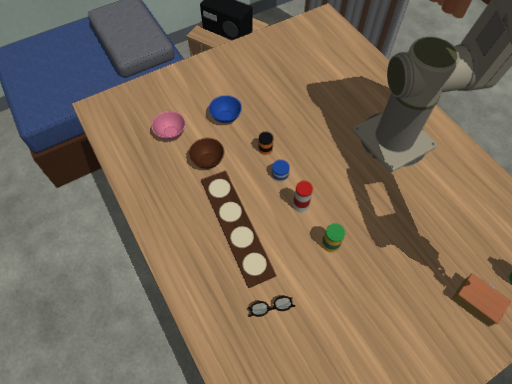

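View pics/top0.png

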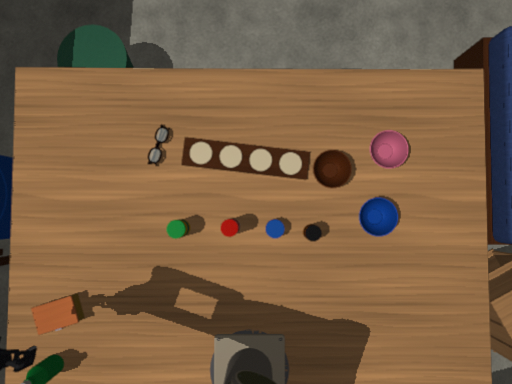

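The scene image shows:
- Tins: black (265,142), blue (281,169), red (303,195) and green (334,237).
- Rounds from (219,188) to (254,264).
- Brown bowl at (206,153), glasses at (271,306).

The top image shows:
- Tins: green (177,229), red (230,228), blue (275,229) and black (313,232).
- Rounds at (201,153), (231,156), (261,160) and (290,163).
- Brown bowl at (332,168), glasses at (159,145).

What could be mistaken for the things I want:
- Pink bowl, top (390,149), and blue bowl, top (379,216). The brown one at (332,168) is the one described.
- Green round thing, top (45,370), and the grey-green floor object at (92,50). Neither is a tin.

I'll check this in a close crop and triangulate.

```bash
cat > h.py <<'E'
import numpy as np, cv2
from cell import sensors, optics, workorder, env
def K(i):
    f=192/np.tan(np.radians(i['fov_y'])/2); return np.array([[f,0,i['cx']],[0,f,i['cy']],[0,0,1.]])
I={n:optics.camera_info(n) for n in('scene','top')}
def und(n,p):
    return cv2.undistortPoints(np.array(p,float).reshape(-1,1,2),K(I[n]),I[n]['dist']).reshape(-1,2)
def P(n):
    return np.hstack([cv2.Rodrigues(I[n]['rvec'])[0],I[n]['tvec'].reshape(3,1)])
def tri(ps,pt):
    X=cv2.triangulatePoints(P('scene'),P('top'),und('scene',ps).T,und('top',pt).T); return (X[:3]/X[3]).T
def plane(n,p,z):
    M=P(n);R=M[:,:3];c=-R.T@M[:,3]; d=np.c_[und(n,p),np.ones(len(und(n,p)))]@R
    return c+d*((z-c[2])/d[:,2])[:,None]
def proj(n,X):
    return cv2.projectPoints(np.array(X,float).reshape(-1,1,3),I[n]['rvec'],I[n]['tvec'],K(I[n]),I[n]['dist'])[0].reshape(-1,2)
E
python3 - <<'E'
import cv2
a=cv2.imread('pics/top0.png')[120:250,140:420]; b=cv2.imread('pics/scene0.png')[90:330,140:360]
cv2.imwrite('pics/topc.png',cv2.resize(a,None,fx=2.8,fy=2.8,interpolation=cv2.INTER_CUBIC))
cv2.imwrite('pics/scenec.png',cv2.resize(b,None,fx=2.5,fy=2.5,interpolation=cv2.INTER_CUBIC))
import numpy as np
for n in('scene','top'):
    im=cv2.imread(f'pics/{n}0.png'); h=cv2.cvtColor(im,cv2.COLOR_BGR2HSV)
    box=(140,90,360,330) if n=='scene' else (140,120,345,250)
    for nm,lo,hi in [('cream',(18,20,170),(40,90,255)),('red',(0,180,60),(4,255,255)),('red2',(174,150,60),(180,255,255)),('green',(45,120,40),(85,255,255)),('blue',(100,120,60),(125,255,255)),('dark',(0,0,0),(180,255,32))]:
        m=cv2.inRange(h,lo,hi); m2=np.zeros_like(m); x0,y0,x1,y1=box; m2[y0:y1,x0:x1]=m[y0:y1,x0:x1]
        c,l,s,ce=cv2.connectedComponentsWithStats(m2)
        print(n,nm,[(s[i].tolist(),ce[i].round(1).tolist()) for i in range(1,c) if s[i,4]>25])
E
```

```text
scene cream [([209, 179, 21, 18, 290], [219.1, 187.7]), ([220, 202, 21, 19, 316], [230.0, 211.2]), ([231, 227, 22, 20, 352], [241.7, 236.6]), ([243, 253, 23, 22, 395], [254.3, 263.6])]
scene red [([296, 181, 17, 15, 195], [303.7, 188.2]), ([294, 198, 15, 10, 65], [300.4, 203.5])]
scene red2 []
scene green [([326, 224, 19, 18, 264], [334.9, 232.5])]
scene blue [([209, 96, 32, 26, 664], [224.8, 108.5]), ([272, 160, 17, 16, 206], [280.2, 167.4])]
scene dark [([259, 133, 13, 12, 120], [265.2, 138.0]), ([259, 146, 13, 6, 35], [264.5, 149.1]), ([267, 302, 14, 9, 27], [272.8, 307.4])]
top cream [([191, 143, 20, 20, 336], [200.4, 152.5]), ([220, 146, 21, 21, 345], [230.3, 156.0]), ([250, 150, 21, 20, 343], [260.2, 159.4]), ([280, 153, 21, 21, 346], [290.1, 163.1])]
top red [([221, 219, 18, 17, 238], [229.3, 227.2])]
top red2 []
top green [([167, 220, 19, 18, 277], [175.8, 228.6])]
top blue [([266, 220, 18, 18, 261], [274.7, 228.3])]
top dark [([315, 160, 9, 24, 46], [317.3, 172.0]), ([306, 225, 15, 15, 178], [312.9, 232.1])]
```

View pics/topc.png

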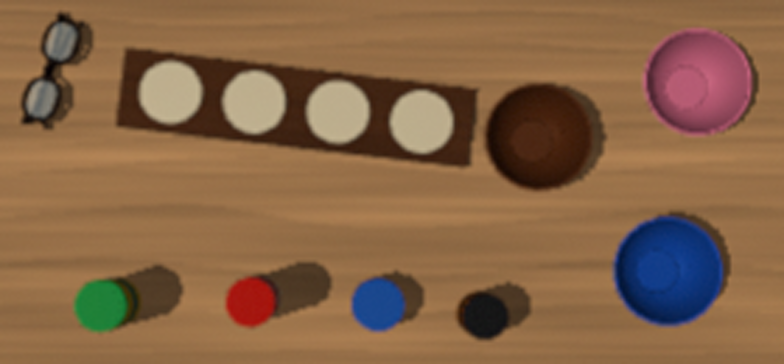

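View pics/scenec.png

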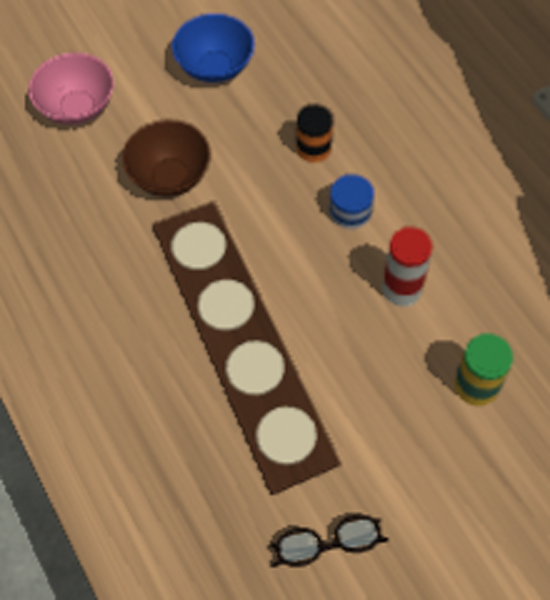

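The crops confirm the choice: the brown bowl sits next to the right (-y) end of the row, the glasses are at the left, and the four tins have the lids described.

```bash
python3 - <<'E'
from h import *
np.set_printoptions(precision=4,suppress=True)
S=[(303.7,188.2),(334.9,232.5),(265.2,138.0),(280.2,167.4)]
T=[(229.3,227.2),(175.8,228.6),(312.9,232.1),(274.7,228.3)]
H=[.114,.092,.07,.048]
print(tri(S,T))
for s,t,h in zip(S,T,H): print(plane('scene',[s],h),plane('top',[t],h))
ms=[(254.3,263.6),(241.7,236.6),(230,211.2),(219.1,187.7)]
mt=[(200.4,152.5),(230.3,156),(260.2,159.4),(290.1,163.1)]
print(tri(ms,mt)); m1=plane('scene',ms,.012);m2=plane('top',mt,.012);print(m1,m2)
m=(m1+m2)/2; 
for q in(m1,m2,m):
    d=(q[0]-q[3])/3; print(np.linalg.norm(d),np.degrees(np.arctan2(d[1],d[0])))
# model silhouettes
def cyl(x,y,h,r,z0=0):
    a=np.linspace(0,2*np.pi,40); return [np.c_[x+r*np.cos(a),y+r*np.sin(a),np.full(40,z)] for z in(z0,z0+h)]
for n in('scene','top'):
    im=cv2.imread(f'pics/{n}0.png'); k=4
    x0,y0,w,h=(200,120,160,150) if n=='scene' else (150,120,180,130)
    big=cv2.resize(im[y0:y0+h,x0:x0+w],None,fx=k,fy=k,interpolation=cv2.INTER_NEAREST)
    for s,t,hh,D in zip(S,T,H,(.052,.056,.05,.058)):
        p=(plane('scene',[s],hh)[0]+plane('top',[t],hh)[0])/2
        for c in cyl(p[0],p[1],hh,D/2):
            q=((proj(n,c)-[x0,y0]+.5)*k).astype(int); cv2.polylines(big,[q],True,(255,255,255),1)
    for q0 in m:
        c=cyl(q0[0],q0[1],0,.035,.012)[0]; q=((proj(n,c)-[x0,y0]+.5)*k).astype(int); cv2.polylines(big,[q],True,(255,0,255),1)
    cv2.imwrite(f'pics/ov_{n}.png',big)
E
```

```text
[[ 0.4408  0.0568  0.1098]
 [ 0.4356  0.2164  0.0859]
 [ 0.4248 -0.1914  0.0659]
 [ 0.4351 -0.0774  0.0428]]
[[0.4431 0.0582 0.114 ]] [[0.4404 0.0568 0.114 ]]
[[0.439  0.2175 0.092 ]] [[0.4352 0.2157 0.092 ]]
[[ 0.427  -0.1891  0.07  ]] [[ 0.4245 -0.1905  0.07  ]]
[[ 0.4379 -0.0752  0.048 ]] [[ 0.4346 -0.0767  0.048 ]]
[[ 0.6719  0.1564  0.0141]
 [ 0.6612  0.062   0.0141]
 [ 0.6504 -0.0323  0.0154]
 [ 0.6392 -0.1268  0.0141]]
[[ 0.6723  0.1551  0.012 ]
 [ 0.6616  0.0606  0.012 ]
 [ 0.6504 -0.0345  0.012 ]
 [ 0.6396 -0.1286  0.012 ]] [[ 0.6714  0.1572  0.012 ]
 [ 0.6606  0.0628  0.012 ]
 [ 0.6501 -0.0318  0.012 ]
 [ 0.6386 -0.1263  0.012 ]]
0.09521333098896367 83.42035437661409
0.09516131553022822 83.39847612835231
0.09518732152471804 83.4094182413453
```

View pics/ov_scene.png

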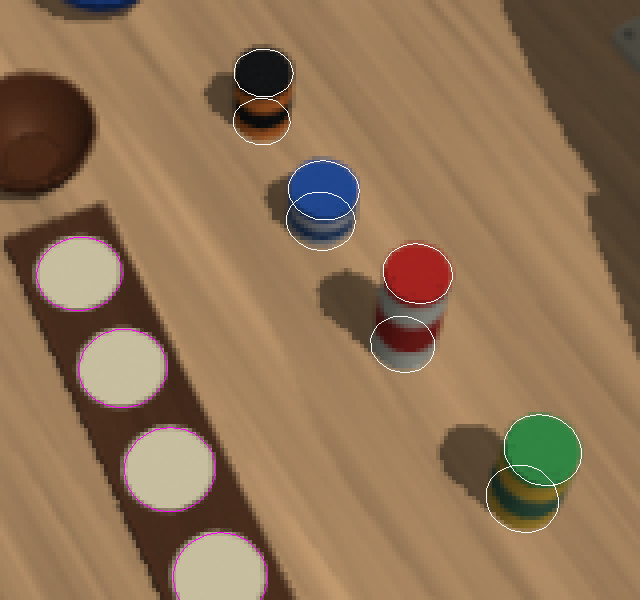

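View pics/ov_top.png

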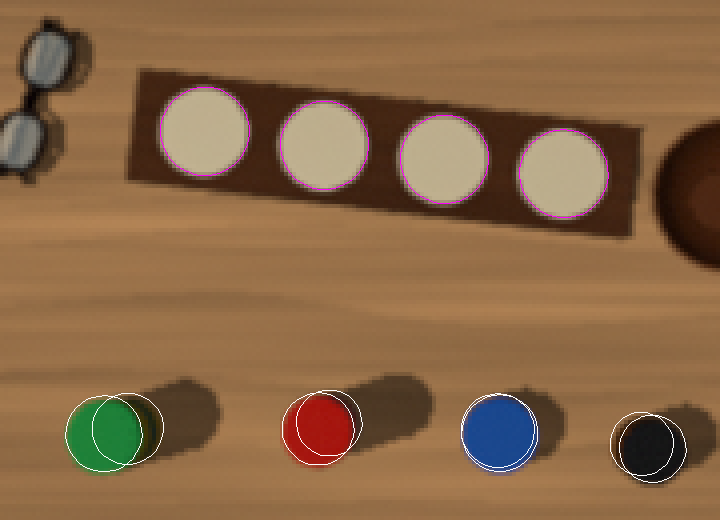

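Triangulated lid heights come out at 110, 86, 66 and 43 mm. They read slightly low because the lid sides are included in the colour blobs, but they agree with the text. The rounds stand at about 14 mm. First move: go above the green tin while turning the jaws across the row.

>>> send_rows(series=[0.056,-0.073,0,0,0,-0.091,85,0.112,-0.145,0,0,0,-0.181,85,0.169,-0.218,0,0,0,-0.272,85,0.225,-0.291,0,0,0,-0.363,85,0.281,-0.364,0,0,0,-0.453,85,0.337,-0.436,0,0,0,-0.544,85,0.393,-0.509,0,0,0,-0.635,85,0.45,-0.582,0,0,0,-0.726,85,0.506,-0.654,0,0,0,-0.816,85,0.562,-0.727,0,0,0,-0.907,85])

```text
time_s: 1.35
eef_pos: [0.4362, 0.2148, 0.231]
tool_rot: [-2.873, -1.272, 0.001]
wrist_force: [0.6, 0.1, 0.4]
grip_width: 0.0847
```

>>> send_rows(series=[0,0,0,0,0,-0.15,85,0,0,0,0,0,-0.3,85,0,0,0,0,0,-0.45,85,0,0,0,0,0,-0.6,85,0,0,0,0,0,-0.75,85,0,0,0,0,0,-0.907,85,0,0,0,0,0,-0.907,85,0,0,0,0,0,-0.907,85,0,0,0,0,0,-0.907,85,0,0,0,0,0,-0.907,85])

```text
time_s: 2.6
eef_pos: [0.4357, 0.2162, 0.2312]
tool_rot: [3.091, 0.564, -0.0]
wrist_force: [-0.2, -0.2, 0.1]
grip_width: 0.085
```

>>> send_rows(series=[0,0,0,0,0,-0.15,85,0,0,0,0,0,-0.3,85,0,0,0,0,0,-0.45,85,0,0,0,0,0,-0.6,85,0,0,0,0,0,-0.75,85,0,0,0,0,0,-0.907,85,0,0,0,0,0,-0.907,85,0,0,0,0,0,-0.907,85,0,0,0,0,0,-0.907,85,0,0,0,0,0,-0.907,85])

```text
time_s: 3.85
eef_pos: [0.4357, 0.2162, 0.2313]
tool_rot: [3.136, -0.179, -0.0]
wrist_force: [0.1, -0.3, 0.8]
grip_width: 0.0853
```

>>> send_rows(series=[0,-0.001,-0.05,0,0,0,85,0,-0.001,-0.1,0,0,0,85,0,-0.001,-0.15,0,0,0,85,0,-0.001,-0.2,0,0,0,85,0,-0.001,-0.25,0,0,0,85,0,-0.001,-0.3,0,0,0,85,0,-0.001,-0.34,0,0,0,85,0,-0.001,-0.37,0,0,0,85,0,-0.001,-0.39,0,0,0,85,0,-0.001,-0.39,0,0,0,85])

```text
time_s: 5.1
eef_pos: [0.4353, 0.2156, 0.0358]
tool_rot: [3.136, -0.18, -0.002]
wrist_force: [-0.1, 0.6, 0.5]
grip_width: 0.0851
```

>>> send_rows(series=[0,0,0,0,0,0,60,0,0,0,0,0,0,40,0,0,0,0,0,0,40,0,0,0,0,0,0,40,0,0,0,0,0,0,40,0,0,0,0,0,0,40,0,0,0,0,0,0,40,0,0,0,0,0,0,40,0,0,0,0,0,0,40,0,0,0,0,0,0,40])

```text
time_s: 6.35
eef_pos: [0.4368, 0.2161, 0.0376]
tool_rot: [-3.136, 0.18, -0.003]
wrist_force: [0.5, 0.0, 5.6]
grip_width: 0.0549
```

```bash
cat > look.py <<'E'
import sys; from h import *
for n in('scene','top'):
    im=optics.snapshot(n)[:,:,::-1]; cv2.imwrite(f'pics/{n}_{sys.argv[1]}.png',im)
    c=im[90:330,140:380] if n=='scene' else im[110:270,140:360]
    cv2.imwrite(f'pics/{n}c_{sys.argv[1]}.png',cv2.resize(c,None,fx=2.5,fy=2.5,interpolation=cv2.INTER_CUBIC))
s=sensors.read_state(); print(s['time_s'],s['eef_pos'],s['grip_width'],s['wrist_force'])
E
python3 look.py g1
```

```text
6.45 [0.43678466 0.21608435 0.0375559 ] 0.05508893905233979 [-0.36892428  0.12882789  6.73094575]
```

View pics/scenec_g1.png

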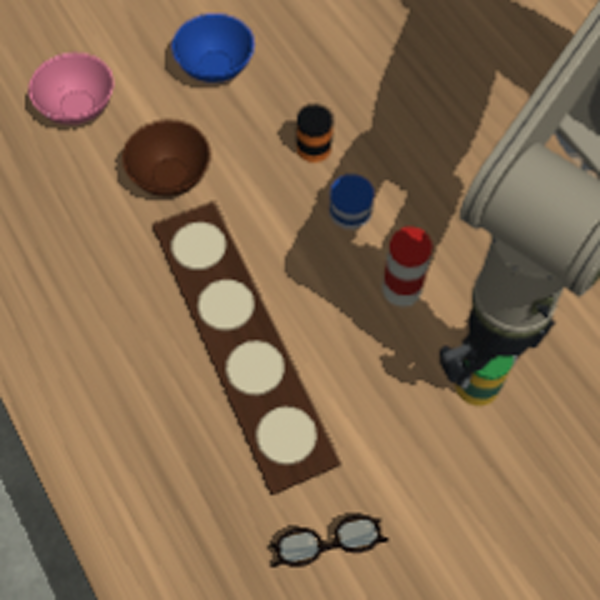

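The picture shows the fingers round the green tin (crop 485,365), and the other tins are undisturbed. The opening of 55 mm matches the tin's 56 mm. Next I lift it and carry it to mark3.

>>> send_rows(series=[0,0,0.04,0,0,0,40,0,0,0.1,0,0,0,40,0,0,0.16,0,0,0,40,0,0,0.22,0,0,0,40,0,0,0.28,0,0,0,40,0.03,-0.034,0.28,0,0,0,40,0.08,-0.094,0.28,0,0,0,40,0.14,-0.164,0.28,0,0,0,40,0.2,-0.234,0.28,0,0,0,40,0.26,-0.304,0.28,0,0,0,40])

```text
time_s: 7.7
eef_pos: [0.5661, 0.0625, 0.1758]
tool_rot: [-3.136, 0.18, 0.001]
wrist_force: [-0.5, 0.4, -1.9]
grip_width: 0.0548
```

>>> send_rows(series=[0.06,-0.07,0,0,0,0,40,0.11,-0.13,0,0,0,0,40,0.15,-0.17,0,0,0,0,40,0.168,-0.192,0,0,0,0,40,0.168,-0.192,0,0,0,0,40,0.168,-0.192,0,0,0,0,40,0.168,-0.192,-0.05,0,0,0,40,0.168,-0.192,-0.1,0,0,0,40,0.168,-0.192,-0.15,0,0,0,40,0.168,-0.192,-0.18,0,0,0,40])

```text
time_s: 8.95
eef_pos: [0.6484, -0.0311, 0.0849]
tool_rot: [-3.136, 0.178, 0.003]
wrist_force: [-0.2, -0.3, -2.3]
grip_width: 0.0548
```

```bash
python3 look.py g2
```

```text
9.05 [ 0.64790081 -0.03135744  0.08418574] 0.05476350795356266 [-0.84293411 -0.0660787  -2.49887566]
```

View pics/scenec_g2.png

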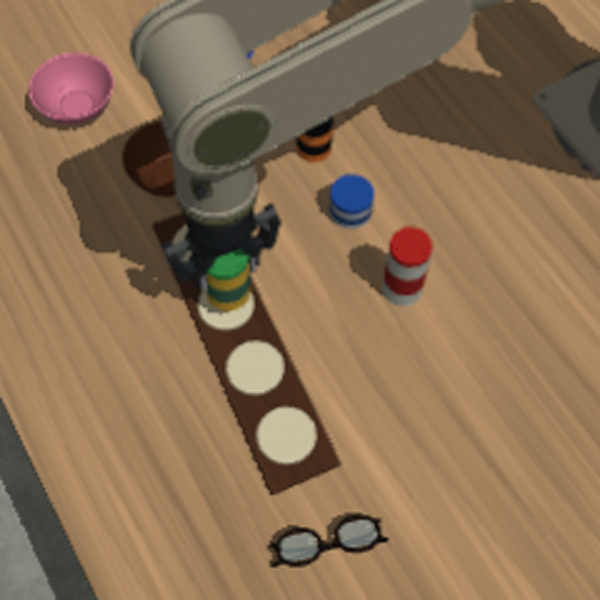

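The green tin hangs over mark3, crop (227,300). I'll lower it slowly and watch the force.

>>> send_rows(series=[0.003,-0.001,-0.02,0,0,0,40,0.003,-0.001,-0.035,0,0,0,40,0.003,-0.001,-0.045,0,0,0,40,0.003,-0.001,-0.052,0,0,0,40,0.003,-0.001,-0.058,0,0,0,40,0.003,-0.001,-0.062,0,0,0,40,0.003,-0.001,-0.066,0,0,0,40,0.003,-0.001,-0.069,0,0,0,40,0.003,-0.001,-0.07,0,0,0,40,0.003,-0.001,-0.07,0,0,0,40])

```text
time_s: 10.3
eef_pos: [0.6512, -0.0328, 0.0513]
tool_rot: [-3.136, 0.18, 0.0]
wrist_force: [-0.3, 0.1, -3.2]
grip_width: 0.0551
```

>>> send_rows(series=[-0.002,0,-0.002,0,0,0,40,-0.002,0,-0.004,0,0,0,40,-0.002,0,-0.004,0,0,0,40,-0.002,0,-0.004,0,0,0,40,-0.002,0,-0.004,0,0,0,54,-0.002,0,-0.004,0,0,0,60,-0.002,0,-0.004,0,0,0,70,-0.002,0,-0.004,0,0,0,85,-0.002,0,-0.004,0,0,0,85,-0.002,0,-0.004,0,0,0,85])

```text
time_s: 11.55
eef_pos: [0.6502, -0.0328, 0.0493]
tool_rot: [-3.136, 0.18, -0.0]
wrist_force: [0.2, -0.4, 0.8]
grip_width: 0.0849
```

>>> send_rows(series=[0,0,0.03,0,0,0,85,0,0,0.08,0,0,0,85,0,0,0.14,0,0,0,85,0,0,0.2,0,0,0,85,0,0,0.26,0,0,0,85,0,0,0.32,0,0,0,85,-0.06,0.03,0.36,0,0,0,85,-0.14,0.07,0.36,0,0,0,85,-0.22,0.11,0.36,0,0,0,85,-0.3,0.15,0.36,0,0,0,85])

```text
time_s: 12.8
eef_pos: [0.4992, 0.0428, 0.2307]
tool_rot: [-3.136, 0.18, -0.003]
wrist_force: [-0.3, 0.6, 0.5]
grip_width: 0.0846
```

```bash
python3 look.py g3
```

```text
12.9 [0.49719361 0.04390556 0.2300686 ] 0.0850620874183779 [ 0.84923191 -0.84399154 -0.21504635]
```

View pics/scenec_g3.png

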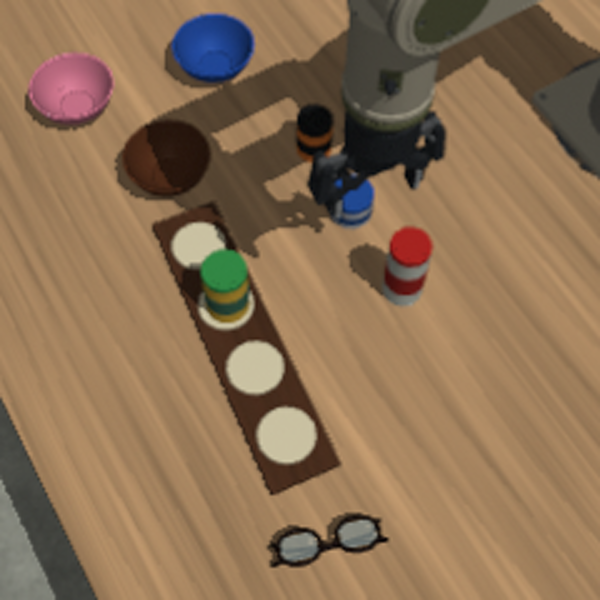

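View pics/topc_g3.png

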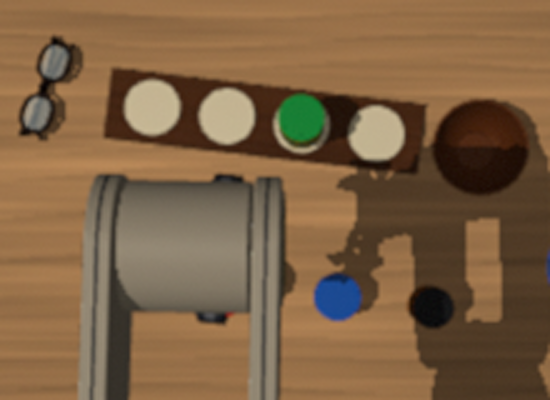

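The green tin stands on the third round, scene crop (225,290) and top crop (302,118). I'll measure its offset from the round.

```bash
cat > off.py <<'E'
import sys; from h import *
tag=sys.argv[1]
m={1:(.6718,.1562),2:(.6611,.0617),3:(.6502,-.0332),4:(.6391,-.1275)}
C={'red':((0,180,60),(4,255,255),.114),'green':((45,120,40),(85,255,255),.092),'blue':((100,120,50),(125,255,255),.048),'black':((0,0,0),(180,255,32),.07)}
# compare rendered-lid centroid: solve for base xy so that lid projects on blob, relative to mark in same camera
MS={'scene':[(254.3,263.6),(241.7,236.6),(230,211.2),(219.1,187.7)],'top':[(200.4,152.5),(230.3,156),(260.2,159.4),(290.1,163.1)]}
for a in sys.argv[2:]:
    c,k,rad=a.split(':') [0],int(a.split(':')[1]),14
    lo,hi,h=C[c]
    for n in('scene','top'):
        hsv=cv2.cvtColor(cv2.imread(f'pics/{n}_{tag}.png'),cv2.COLOR_BGR2HSV)
        mk=plane(n,[MS[n][k-1]],.012)[0]; e=proj(n,[mk+[0,0,h]])[0]
        msk=cv2.inRange(hsv,lo,hi); w=np.zeros_like(msk); cv2.circle(w,tuple(int(round(v)) for v in e),rad,255,-1); msk&=w
        N,l,s,ce=cv2.connectedComponentsWithStats(msk); i=1+np.argmax(s[1:,4])
        q=plane(n,[ce[i]],.012+h)[0]; print(c,n,ce[i].round(1),s[i,4],'offset mm',((q-mk)*1000)[:2].round(1))
E
python3 off.py g3 green:3
```

```text
green scene [229.1 198.3] 245 offset mm [-0.1  4.2]
green top [260.3 156.5] 288 offset mm [-2.6 -0.4]
```

Green is within about 2.6 mm of centre in x, which is fine; I'll bias the next placings about +2 mm in x. Now the red tin.

>>> send_rows(series=[-0.05,0.012,0,0,0,0,85,-0.1,0.024,0,0,0,0,85,-0.12,0.028,0,0,0,0,85,-0.12,0.028,0,0,0,0,85,-0.12,0.028,0,0,0,0,85,-0.12,0.028,-0.04,0,0,0,85,-0.12,0.028,-0.09,0,0,0,85,-0.12,0.028,-0.14,0,0,0,85,-0.12,0.028,-0.19,0,0,0,85,-0.12,0.028,-0.23,0,0,0,85])

```text
time_s: 14.15
eef_pos: [0.4404, 0.0559, 0.1131]
tool_rot: [3.136, -0.181, -0.002]
wrist_force: [-0.0, 0.1, 0.2]
grip_width: 0.085
```

>>> send_rows(series=[0,0,-0.04,0,0,0,85,0,0,-0.08,0,0,0,85,0,0,-0.106,0,0,0,85,0,0,-0.106,0,0,0,70,0,0,-0.106,0,0,0,55,0,0,-0.106,0,0,0,40,0,0,-0.106,0,0,0,36,0,0,-0.106,0,0,0,36,0,0,-0.106,0,0,0,36,0,0,-0.106,0,0,0,36])

```text
time_s: 15.4
eef_pos: [0.4413, 0.0562, 0.0625]
tool_rot: [-3.136, 0.18, -0.004]
wrist_force: [0.9, -0.4, 5.6]
grip_width: 0.0508
```

>>> send_rows(series=[0,0,0.04,0,0,0,36,0,0,0.1,0,0,0,36,0,0,0.16,0,0,0,36,0,0,0.22,0,0,0,36,0,0,0.26,0,0,0,36,0.04,-0.037,0.26,0,0,0,36,0.1,-0.092,0.26,0,0,0,36,0.17,-0.156,0.26,0,0,0,36,0.24,-0.22,0.26,0,0,0,36,0.3,-0.275,0.26,0,0,0,36])

```text
time_s: 16.65
eef_pos: [0.5906, -0.0824, 0.1902]
tool_rot: [-3.136, 0.181, 0.003]
wrist_force: [0.4, 0.8, -2.5]
grip_width: 0.0509
```

>>> send_rows(series=[0.05,-0.046,0,0,0,0,36,0.08,-0.073,0,0,0,0,36,0.101,-0.092,0,0,0,0,36,0.101,-0.092,0,0,0,0,36,0.101,-0.092,0,0,0,0,36,0.101,-0.092,-0.04,0,0,0,36,0.101,-0.092,-0.09,0,0,0,36,0.101,-0.092,-0.14,0,0,0,36,0.101,-0.092,-0.18,0,0,0,36,0.101,-0.092,-0.2,0,0,0,36])

```text
time_s: 17.9
eef_pos: [0.6394, -0.1267, 0.0889]
tool_rot: [-3.136, 0.18, 0.004]
wrist_force: [-1.6, -0.2, -3.1]
grip_width: 0.051
```

```bash
python3 look.py r2
```

```text
18.0 [ 0.63969223 -0.12689092  0.08960376] 0.05088568567693949 [ 0.53390305  0.73855917 -3.58651309]
```

View pics/scenec_r2.png

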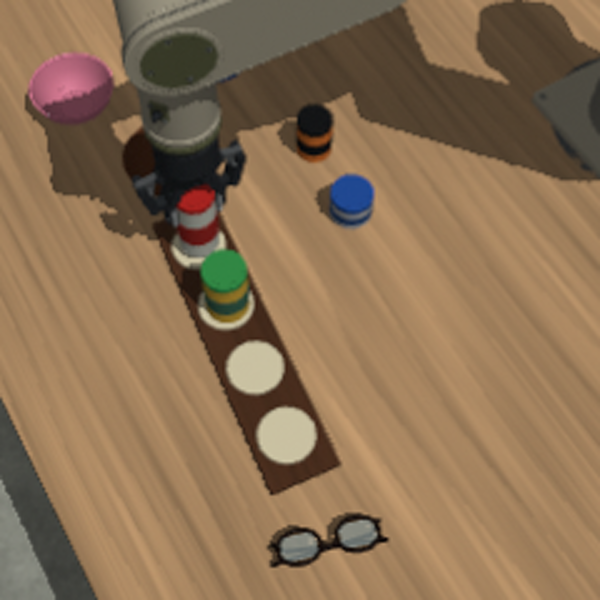

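The red tin hangs upright over mark4, crop (198,240). I'll lower it, release and lift clear.

>>> send_rows(series=[0,0,-0.01,0,0,0,36,0,0,-0.018,0,0,0,36,0,0,-0.024,0,0,0,36,0,0,-0.028,0,0,0,36,0,0,-0.031,0,0,0,36,0,0,-0.032,0,0,0,36,0,0,-0.032,0,0,0,36,0,0,-0.032,0,0,0,36,0,0,-0.032,0,0,0,36,0,0,-0.032,0,0,0,36])

```text
time_s: 19.25
eef_pos: [0.6407, -0.1273, 0.0754]
tool_rot: [-3.136, 0.18, -0.0]
wrist_force: [1.1, 0.3, -3.6]
grip_width: 0.0505
```

>>> send_rows(series=[0,0,-0.002,0,0,0,36,0,0,-0.003,0,0,0,36,0,0,-0.003,0,0,0,36,0,0,-0.003,0,0,0,36,0,0,-0.003,0,0,0,49,0,0,-0.003,0,0,0,55,0,0,-0.003,0,0,0,70,0,0,-0.003,0,0,0,85,0,0,-0.003,0,0,0,85,0,0,-0.003,0,0,0,85])

```text
time_s: 20.5
eef_pos: [0.6407, -0.1273, 0.0738]
tool_rot: [3.136, -0.18, -0.0]
wrist_force: [0.6, -0.3, 0.2]
grip_width: 0.0851
```

>>> send_rows(series=[0,0,0.03,0,0,0,85,0,0,0.08,0,0,0,85,0,0,0.14,0,0,0,85,0,0,0.2,0,0,0,85,0,0,0.26,0,0,0,85,0,0,0.28,0,0,0,85,-0.06,0.015,0.28,0,0,0,85,-0.12,0.03,0.28,0,0,0,85,-0.2,0.05,0.28,0,0,0,85,-0.28,0.07,0.28,0,0,0,85])

```text
time_s: 21.75
eef_pos: [0.4992, -0.0919, 0.2131]
tool_rot: [-3.136, 0.18, 0.001]
wrist_force: [-0.2, -0.9, 0.4]
grip_width: 0.0848
```

```bash
python3 look.py r3; python3 off.py r3 green:3 red:4
```

```text
21.85 [ 0.49694581 -0.09110153  0.21225356] 0.08514380067256183 [ 0.51571839 -0.01798389 -0.71510044]
green scene [229.1 198.3] 245 offset mm [-0.1  4.2]
green top [260.3 156.6] 287 offset mm [-2.7 -0.5]
red scene [216.2 169.8] 205 offset mm [1.8 2.8]
red top [292.6 158.5] 250 offset mm [0.7 0.6]
```

View pics/topc_r3.png

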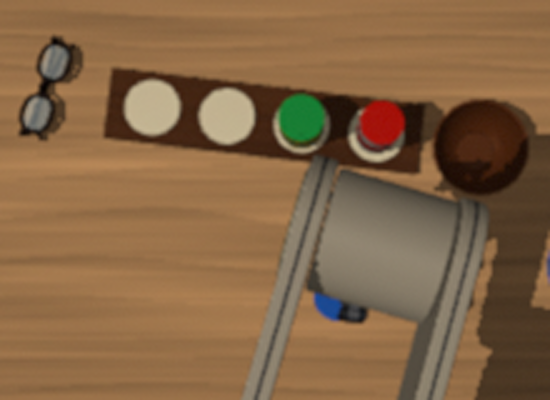

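Red stands on the fourth round, top crop (382,122), within about 1 mm of centre. Blue next.

>>> send_rows(series=[-0.05,0.012,0,0,0,0,85,-0.1,0.024,0,0,0,0,85,-0.132,0.031,0,0,0,0,85,-0.132,0.031,0,0,0,0,85,-0.132,0.031,-0.03,0,0,0,85,-0.132,0.031,-0.08,0,0,0,85,-0.132,0.031,-0.13,0,0,0,85,-0.132,0.031,-0.18,0,0,0,85,-0.132,0.031,-0.23,0,0,0,85,-0.132,0.031,-0.28,0,0,0,85])

```text
time_s: 23.1
eef_pos: [0.4346, -0.0767, 0.0717]
tool_rot: [-3.136, 0.18, 0.002]
wrist_force: [-0.3, 1.2, -1.1]
grip_width: 0.0848
```

>>> send_rows(series=[0,0,-0.04,0,0,0,85,0,0,-0.08,0,0,0,85,0,0,-0.105,0,0,0,85,0,0,-0.12,0,0,0,85,0,0,-0.12,0,0,0,75,0,0,-0.12,0,0,0,60,0,0,-0.12,0,0,0,42,0,0,-0.12,0,0,0,42,0,0,-0.12,0,0,0,42,0,0,-0.12,0,0,0,42])

```text
time_s: 24.35
eef_pos: [0.4358, -0.0771, 0.015]
tool_rot: [3.136, -0.18, 0.004]
wrist_force: [-0.3, 0.6, 5.8]
grip_width: 0.0565
```

>>> send_rows(series=[0,0,0.04,0,0,0,42,0,0,0.1,0,0,0,42,0,0,0.16,0,0,0,42,0,0,0.22,0,0,0,42,0,0,0.26,0,0,0,42,0.04,0.04,0.26,0,0,0,42,0.1,0.1,0.26,0,0,0,42,0.17,0.167,0.26,0,0,0,42,0.24,0.235,0.26,0,0,0,42,0.31,0.303,0.26,0,0,0,42])

```text
time_s: 25.6
eef_pos: [0.5905, 0.0759, 0.1436]
tool_rot: [3.136, -0.18, -0.0]
wrist_force: [0.0, -0.5, -2.3]
grip_width: 0.0567
```

>>> send_rows(series=[0.06,0.06,0,0,0,0,42,0.12,0.118,0,0,0,0,42,0.15,0.15,0,0,0,0,42,0.166,0.163,0,0,0,0,42,0.166,0.163,0,0,0,0,42,0.166,0.163,-0.04,0,0,0,42,0.166,0.163,-0.09,0,0,0,42,0.166,0.163,-0.14,0,0,0,42,0.166,0.163,-0.18,0,0,0,42,0.166,0.163,-0.2,0,0,0,42])

```text
time_s: 26.85
eef_pos: [0.6712, 0.1555, 0.0415]
tool_rot: [3.136, -0.181, -0.004]
wrist_force: [-0.5, -0.2, -1.8]
grip_width: 0.0567
```

```bash
python3 look.py b2
```

```text
26.95 [0.6715882  0.15578101 0.04208023] 0.05655585262734878 [-0.0019088  -0.48367961 -1.39812947]
```

View pics/scenec_b2.png

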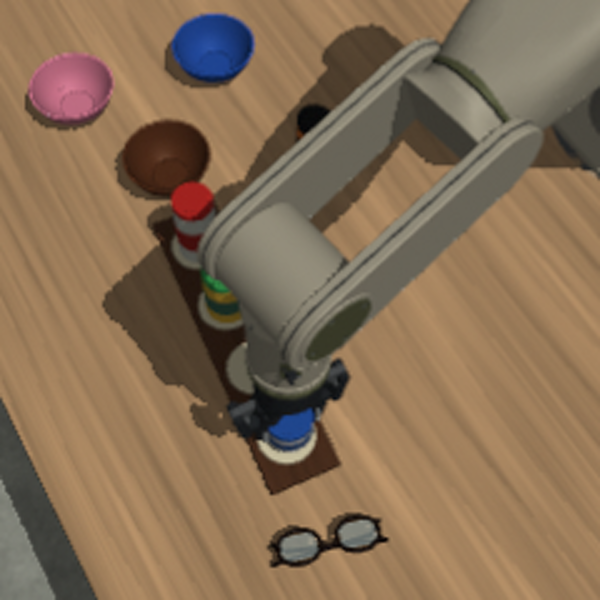

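The blue tin is over mark1, crop (290,432), and clear of the glasses.

>>> send_rows(series=[0,0,-0.01,0,0,0,42,0,0,-0.018,0,0,0,42,0,0,-0.024,0,0,0,42,0,0,-0.028,0,0,0,42,0,0,-0.031,0,0,0,42,0,0,-0.032,0,0,0,42,0,0,-0.032,0,0,0,42,0,0,-0.032,0,0,0,42,0,0,-0.032,0,0,0,42,0,0,-0.032,0,0,0,42])

```text
time_s: 28.2
eef_pos: [0.6727, 0.1562, 0.0279]
tool_rot: [-3.136, 0.18, -0.0]
wrist_force: [-0.5, -0.2, -1.2]
grip_width: 0.0565
```

>>> send_rows(series=[0,0,-0.002,0,0,0,42,0,0,-0.003,0,0,0,42,0,0,-0.003,0,0,0,42,0,0,-0.003,0,0,0,42,0,0,-0.003,0,0,0,56,0,0,-0.003,0,0,0,62,0,0,-0.003,0,0,0,70,0,0,-0.003,0,0,0,85,0,0,-0.003,0,0,0,85,0,0,-0.003,0,0,0,85])

```text
time_s: 29.45
eef_pos: [0.6727, 0.1562, 0.0262]
tool_rot: [-3.136, 0.18, 0.0]
wrist_force: [-0.2, -0.1, 0.1]
grip_width: 0.0848
```

>>> send_rows(series=[0,0,0.03,0,0,0,85,0,0,0.1,0,0,0,85,0,0,0.18,0,0,0,85,0,0,0.26,0,0,0,85,0,0,0.34,0,0,0,85,-0.04,-0.04,0.38,0,0,0,85,-0.1,-0.12,0.38,0,0,0,85,-0.17,-0.21,0.38,0,0,0,85,-0.24,-0.3,0.38,0,0,0,85,-0.31,-0.39,0.38,0,0,0,85])

```text
time_s: 30.7
eef_pos: [0.5167, -0.04, 0.2177]
tool_rot: [3.136, -0.18, 0.003]
wrist_force: [-0.2, -0.5, 0.8]
grip_width: 0.0856
```

```bash
python3 look.py b3; python3 off.py b3 blue:1 green:3 red:4
```

```text
30.8 [ 0.51518663 -0.04233162  0.21734167] 0.08499101918395068 [ 1.08671226  0.48485549 -0.62127018]
blue scene [254.4 258.3] 317 offset mm [0.2 1.2]
blue top [198.4 151.1] 290 offset mm [-2.4 -1. ]
green scene [229.1 198.3] 245 offset mm [-0.1  4.2]
green top [260.3 156.5] 288 offset mm [-2.6 -0.4]
red scene [216.3 169.7] 208 offset mm [1.4 2.7]
red top [292.6 158.6] 250 offset mm [0.3 0.7]
```

View pics/topc_b3.png

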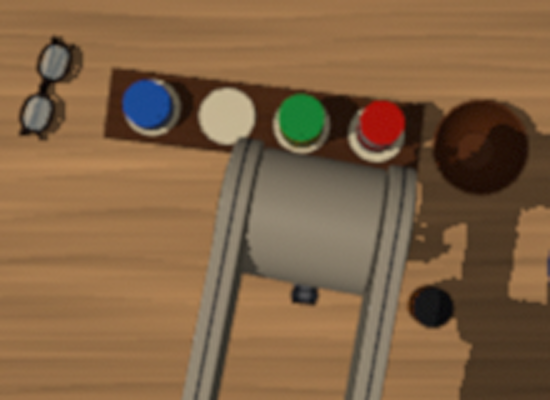

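Blue stands on the first round, top crop (150,105). Last is black, at top crop (431,305).

>>> send_rows(series=[-0.06,-0.1,0,0,0,0,85,-0.12,-0.2,0,0,0,0,85,-0.17,-0.28,0,0,0,0,85,-0.187,-0.304,0,0,0,0,85,-0.187,-0.304,0,0,0,0,85,-0.187,-0.304,0,0,0,0,85,-0.187,-0.304,-0.04,0,0,0,85,-0.187,-0.304,-0.09,0,0,0,85,-0.187,-0.304,-0.15,0,0,0,85,-0.187,-0.304,-0.21,0,0,0,85])

```text
time_s: 32.05
eef_pos: [0.4252, -0.1895, 0.1105]
tool_rot: [-3.136, 0.177, -0.001]
wrist_force: [0.2, -0.2, 0.4]
grip_width: 0.0848
```

>>> send_rows(series=[0,0,-0.06,0,0,0,85,0,0,-0.12,0,0,0,85,0,0,-0.165,0,0,0,85,0,0,-0.18,0,0,0,85,0,0,-0.18,0,0,0,70,0,0,-0.18,0,0,0,52,0,0,-0.18,0,0,0,34,0,0,-0.18,0,0,0,34,0,0,-0.18,0,0,0,34,0,0,-0.18,0,0,0,34])

```text
time_s: 33.3
eef_pos: [0.4254, -0.1913, 0.0228]
tool_rot: [3.135, -0.18, 0.004]
wrist_force: [0.4, 0.8, 6.2]
grip_width: 0.0489
```

>>> send_rows(series=[0,0,0.04,0,0,0,34,0,0,0.1,0,0,0,34,0,0,0.16,0,0,0,34,0,0,0.22,0,0,0,34,0,0,0.28,0,0,0,34,0.03,0.06,0.28,0,0,0,34,0.06,0.14,0.28,0,0,0,34,0.1,0.23,0.28,0,0,0,34,0.15,0.31,0.28,0,0,0,34,0.21,0.38,0.28,0,0,0,34])

```text
time_s: 34.55
eef_pos: [0.5297, 0.0008, 0.1617]
tool_rot: [3.136, -0.18, 0.001]
wrist_force: [0.1, -0.1, -0.9]
grip_width: 0.0489
```

>>> send_rows(series=[0.07,0.05,0,0,0,0,34,0.15,0.09,0,0,0,0,34,0.22,0.12,0,0,0,0,34,0.26,0.126,0,0,0,0,34,0.266,0.126,0,0,0,0,34,0.266,0.126,-0.03,0,0,0,34,0.266,0.126,-0.08,0,0,0,34,0.266,0.126,-0.14,0,0,0,34,0.266,0.126,-0.18,0,0,0,34,0.266,0.126,-0.21,0,0,0,34])

```text
time_s: 35.8
eef_pos: [0.6611, 0.062, 0.0547]
tool_rot: [3.136, -0.181, -0.002]
wrist_force: [-0.5, 0.6, -0.9]
grip_width: 0.049
```

```bash
python3 look.py k2
```

```text
35.9 [0.66059755 0.06205587 0.05405743] 0.049215280798109634 [-0.51768569 -0.37757566 -0.88822628]
```

View pics/scenec_k2.png

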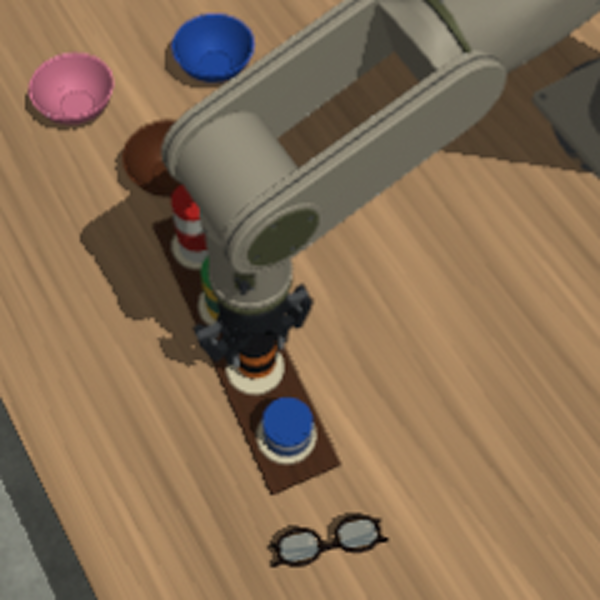

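The black tin is over mark2, crop (257,365).

>>> send_rows(series=[0,0,-0.012,0,0,0,34,0,0,-0.022,0,0,0,34,0,0,-0.029,0,0,0,34,0,0,-0.034,0,0,0,34,0,0,-0.037,0,0,0,34,0,0,-0.039,0,0,0,34,0,0,-0.04,0,0,0,34,0,0,-0.04,0,0,0,34,0,0,-0.04,0,0,0,34,0,0,-0.04,0,0,0,34])

```text
time_s: 37.15
eef_pos: [0.6622, 0.0622, 0.0364]
tool_rot: [3.136, -0.18, 0.0]
wrist_force: [-0.1, 0.2, -0.8]
grip_width: 0.0491
```

>>> send_rows(series=[0,0,-0.002,0,0,0,34,0,0,-0.004,0,0,0,34,0,0,-0.004,0,0,0,34,0,0,-0.004,0,0,0,34,0,0,-0.004,0,0,0,47,0,0,-0.004,0,0,0,55,0,0,-0.004,0,0,0,70,0,0,-0.004,0,0,0,85,0,0,-0.004,0,0,0,85,0,0,-0.004,0,0,0,85])

```text
time_s: 38.4
eef_pos: [0.6622, 0.0622, 0.0342]
tool_rot: [-3.136, 0.18, 0.0]
wrist_force: [0.5, -0.1, -0.9]
grip_width: 0.085
```

>>> send_rows(series=[0,0,0.03,0,0,0,85,0,0,0.1,0,0,0,85,0,0,0.18,0,0,0,85,0,0,0.26,0,0,0,85,0,0,0.34,0,0,0,85,-0.05,0.03,0.4,0,0,0,85,-0.12,0.1,0.4,0,0,0,85,-0.2,0.2,0.4,0,0,0,85,-0.28,0.3,0.4,0,0,0,85,-0.36,0.4,0.4,0,0,0,85])

```text
time_s: 39.65
eef_pos: [0.4839, 0.26, 0.2359]
tool_rot: [-3.135, 0.181, -0.003]
wrist_force: [0.7, 1.0, -0.1]
grip_width: 0.0854
```

>>> send_rows(series=[-0.04,0.08,0,0,0,0,85,-0.08,0.16,0,0,0,0,85,-0.1,0.2,0,0,0,0,85,-0.1,0.2,0,0,0,0,85,-0.1,0.2,0,0,0,0,85,-0.1,0.2,0,0,0,0,85,-0.1,0.2,0,0,0,0,85,-0.1,0.2,0,0,0,0,85,-0.1,0.2,0,0,0,0,85,-0.1,0.2,0,0,0,0,85])

```text
time_s: 40.9
eef_pos: [0.4351, 0.3586, 0.2343]
tool_rot: [3.136, -0.18, -0.0]
wrist_force: [0.2, -0.0, -0.6]
grip_width: 0.085
```

```bash
python3 look.py f; python3 off.py f blue:1 black:2 green:3 red:4
python3 - <<'E'
from h import *
m=[(.6718,.1562),(.6611,.0617),(.6502,-.0332),(.6391,-.1275)]
MT=plane('top',[(200.4,152.5),(230.3,156),(260.2,159.4),(290.1,163.1)],.012)
MS=plane('scene',[(254.3,263.6),(241.7,236.6),(230,211.2),(219.1,187.7)],.012)
H=[.048,.07,.092,.114];D=[.058,.05,.056,.052]; a=np.linspace(0,2*np.pi,60)
for n,M,(x0,y0,w,h) in(('scene',MS,(190,150,90,130)),('top',MT,(180,130,130,60))):
    k=6 if n=='top' else 4.5
    im=cv2.imread(f'pics/{n}_f.png')[y0:y0+h,x0:x0+w]; big=cv2.resize(im,None,fx=k,fy=k,interpolation=cv2.INTER_CUBIC)
    for p,hh,d in zip(M,H,D):
        for z,r,c in((.012+hh,d/2,(255,255,255)),(.012,.035,(255,0,255)),(.012,d/2,(255,255,0))):
            q=proj(n,np.c_[p[0]+r*np.cos(a),p[1]+r*np.sin(a),np.full(60,z)])
            cv2.polylines(big,[((q-[x0,y0]+.5)*k).astype(int)],True,c,1)
    cv2.imwrite(f'pics/fo_{n}.png',big)
E
```

```text
41.0 [0.43505556 0.35864243 0.23426441] 0.08484897795925381 [ 0.28278944 -1.01557119  0.2893049 ]
blue scene [254.4 258.3] 316 offset mm [0.3 1.2]
blue top [198.4 151.1] 290 offset mm [-2.4 -1. ]
black scene [241.  227.7] 199 offset mm [1.1 1.7]
black top [229.1 153.9] 173 offset mm [-2.8 -1.7]
green scene [229.1 198.3] 245 offset mm [-0.1  4.2]
green top [260.3 156.6] 287 offset mm [-2.7 -0.4]
red scene [216.2 169.8] 203 offset mm [1.9 3. ]
red top [292.5 158.5] 252 offset mm [0.7 0.8]
```

View pics/fo_top.png

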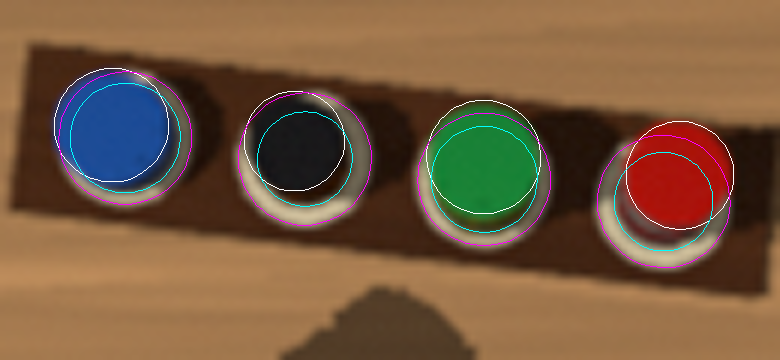

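View pics/fo_scene.png

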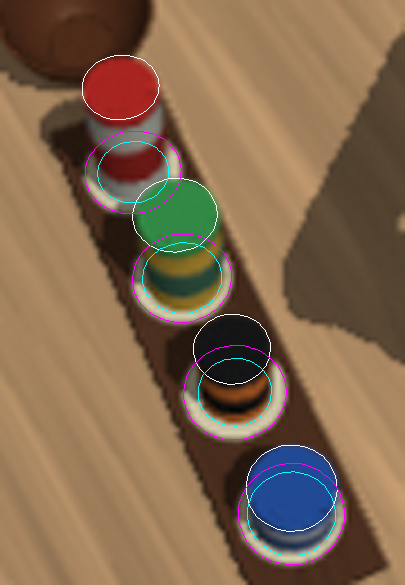

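View pics/topc_f.png

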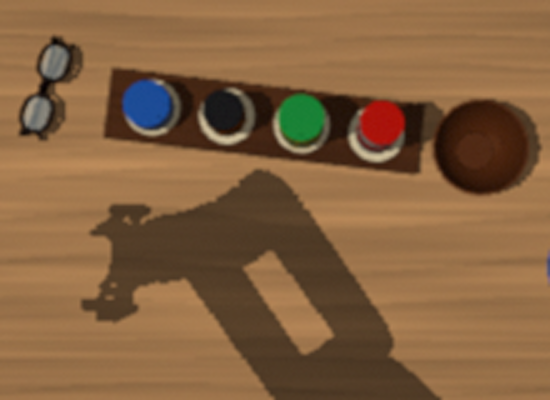

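All four outlines drawn as if perfectly centred match the tins to about 2–3 mm in both views, and every tin is upright. I'll check that the bowl and glasses haven't moved, then hand in.

```bash
python3 - <<'E'
from h import *
a=cv2.imread('pics/top0.png',0).astype(np.float32);b=cv2.imread('pics/top_f.png',0).astype(np.float32)
for n,(x,y,w,h) in {'bowl':(310,145,45,46),'glasses':(143,120,30,50)}.items():
    print(n,cv2.phaseCorrelate(a[y:y+h,x:x+w],b[y:y+h,x:x+w]),abs(a-b)[y:y+h,x:x+w].mean())
print(workorder.finish_job())
E
```

```text
bowl ((0.6626303435571614, 0.009503873439179245), 0.9270507662384598) 5.952657
glasses ((-0.0339406070746513, 0.006544122278150155), 0.9960736144383748) 5.9413333
the job is handed in; nothing more can be done
None
```

```bash
python3 - <<'E'
import cv2,numpy as np
for n,(x,y,w,h) in {'scene':(185,135,42,36),'top':(325,145,30,46)}.items():
    a,b=[cv2.imread(f'pics/{n}{t}.png',0).astype(np.float32)[y:y+h,x:x+w] for t in('0','_f')]
    print(n,cv2.phaseCorrelate(a,b),abs(a-b).mean(), np.median(b-a))
E
```

```text
scene ((0.594068889481246, 0.10586021700592951), 0.9106181915895438) 6.265873 2.0
top ((-0.06914936023756546, -0.008937128646685721), 0.9579398519463009) 4.1014495 4.0
```

I placed all four tins upright on the cream rounds and handed the job in at about 41 s. From the bowl to the glasses they stand red, green, black, blue, which is tallest to shortest.

**Checks after the last placement**
- **Centring:** outlines drawn for perfectly centred tins matched the real ones in both camera views. Measured lid offsets from the round centres in the top view were at most about 3 mm: red about 1 mm, green 2.7 mm, blue 2.6 mm, black 3.3 mm. The scene view gave up to 4 mm for green, but the lid sides count in that reading, so it runs high.
- **Forces:** the wrist force reported at the end of each move never passed about 6 N, and the arm ended well clear of everything.
- **Glasses:** no measurable shift (under 0.05 px).
- **Bowl:** this check disagreed with itself. The full crops gave an apparent shift of about 0.6 px (roughly 2 mm) in both views. A top-view crop without the board end, where the red tin's shadow now falls, gave 0.07 px. I put the difference down to that shadow, since nothing came near the bowl, but I ran that narrower crop only after handing in.

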